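Set the model houses on their plots

ROBOT

A 6-joint arm with a two-finger parallel gripper is mounted at the origin on the work surface. World frame = base frame: x ahead of the robot, y to its left, z up, the work surface at z = 0. Lengths are in m, angles in rad, forces in N, time in s.
With the tool pointing down it reaches from about 0.25 to 0.8 m from the base axis. Payload 3.9 kg.
Tool frame: the origin (TCP) lies at the very end of the fingers, on their centre line; the grasp point (between the pads) lies 19 mm behind it (bot.pinch_z is the distance from the TCP to the grasp point, in m); z points along the fingers, y is the line along which they close (so a half turn about z gives the same grasp; the last joint's range is limited). The gripper opens to 85 mm and grips with 20 to 120 N. Pads are 22 mm wide; open, the fingers measure 114 mm over their backs; the gripper's body (76 mm by 85 mm) begins 54 mm behind the grasp point. The pads swing forward as they close: fully open they stand 13 mm farther back than shut.
Start: joints at [0, 0.26, -0.138, 1.173, 0, 1.571], TCP at [0.525, -0, 0.231] pointing down, gripper open.
Joint ranges: [-2.78, 2.78], [-0.83, 1.72], [-1.28, 1.37], [-1.9, 2.12], [-1.57, 1.48], [-3.14, 3.14]. Speed limits (rad/s): [2.57, 2.57, 3.14, 3.14, 3.14, 3.14].

INTERFACE

Orientations are given as a unit quaternion [x, y, z, w].
In Python, from plant import telemetry, cams, workorder, bot gives the robot as it stands.
- The arm moves only by the tool drive_tool, never from a script. Its argument "increments" is one flat list of numbers, 5 for each row, row after row: the shift along the tool's x, y, z in mm, then the turn about the tool's z in rad, then the opening, from 0 (shut) to 1 (fully open). In form: [dx, dy, dz, spin, claw, dx, dy, dz, spin, claw, ...]. A call has exactly 8 rows; each row is the pose to reach, as a shift and turn from the pose commanded when the call began, along the tool's axes at that moment; what a row does not reach only later rows make up. A row lasts 1/10 s, in which the tool goes at most 50 mm and 8.59 degrees, less where a joint would pass 70% of its speed; a pose out of reach is approached as far as the arm can. A call with a gripper value outside its range is refused whole. The fingers move at their own pace and stop on an object; "force" is the grip in N (left out, the last holds). Time passes only in rows, so rows that repeat a pose let the fingers close, or fill a call up. It gives the time, the measured TCP pose, the force, the opening and the grip force at its end, in the units of the state.
- telemetry.read_state(): the state, without advancing time (a new reading comes with each control period).
- cams.capture(name): name is "scene" or "side" or "wrist"; returns a dict with "image" (384x512x3 uint8, blue, green, red), "K" (3x3 intrinsics, pixels), "origin" and "rotation" of the camera in the world. Camera axes: x right, y down, z forward; pixel columns grow to the right and rows downward; lengths in m; the calibration is good to about 2 mm. A picture is of the moment at which its call begins. There is no depth.
- workorder.hand_in(): hands the job in; it is judged then, once.
The state is a dict: "time": time; "q": joint angles; "qvel": joint speeds; "effort": joint torques, N m; "ee_pos": TCP position; "eef_rot": TCP orientation; "wrist_force": force on the tool from outside, world axes, zero at the start; "wrist_torque": the same for the moment, N m; "gripper_width": finger opening in m; "gripper_force": force on a finger pad.
Only numpy, scipy, OpenCV 4.12 (cv2) and the standard library are available. Lean on these libraries where they do the work, as an engineer would, in place of code of your own. Each camera call takes 0.05 s, during which the arm holds its last target. There are 200 camera calls.

TASK

Set out the street model: stand each of the four pitched-roof wooden houses upright on the plywood plot whose dark kerb matches its ground plan, flat on the plate inside the kerb, in the middle, with the ridge along the plate's long side. Set them down rather than drop them, and leave the flat-roofed block and the round silo where they are.

Things in the scene. Friction and masses are not known exactly. Their poses are not given: they have to be found in the camera images.
- house_long: loose long row house: pale wood model with a pitched roof of brown veneer. Ground plan 92 mm along the ridge (its x) by 30 mm (its y); upright walls to the eaves at 28 mm, 45 degree roof to the ridge at 43 mm, no overhang. 15 to 120 g. Origin: centre of underside, z up. Starts standing on the table at any yaw; pinch from above across the 30 mm.
- house_broad: loose broad, tall town house: pale wood model with a pitched roof of brown veneer. Ground plan 66 mm along the ridge (its x) by 48 mm (its y); upright walls to the eaves at 40 mm, 45 degree roof to the ridge at 64 mm, no overhang. 15 to 120 g. Origin: centre of underside, z up. Starts standing on the table at any yaw; pinch from above across the 48 mm.
- house_cottage: loose cottage: pale wood model with a pitched roof of brown veneer. Ground plan 48 mm along the ridge (its x) by 38 mm (its y); upright walls to the eaves at 26 mm, 45 degree roof to the ridge at 45 mm, no overhang. 15 to 120 g. Origin: centre of underside, z up. Starts standing on the table at any yaw; pinch from above across the 38 mm.
- house_shed: loose small shed: pale wood model with a pitched roof of brown veneer. Ground plan 32 mm along the ridge (its x) by 24 mm (its y); upright walls to the eaves at 22 mm, 45 degree roof to the ridge at 34 mm, no overhang. 15 to 120 g. Origin: centre of underside, z up. Starts standing on the table at any yaw; pinch from above across the 24 mm.
- plot_long: fixed plot for the long row house: plywood plate 124 x 80 x 6 mm (x, y, z) on the table, with a rectangular dark wood kerb 5 mm wide, its top 5 mm above the plate; inside the kerb 108 (x) by 46 mm (y): the house's plan plus 8 mm each side. Origin: centre of underside; the house stands 6 mm above it. The four plates differ only in the kerb.
- plot_broad: fixed plot for the broad, tall town house: plywood plate 124 x 80 x 6 mm (x, y, z) on the table, with a rectangular dark wood kerb 5 mm wide, its top 5 mm above the plate; inside the kerb 82 (x) by 64 mm (y): the house's plan plus 8 mm each side. Origin: centre of underside; the house stands 6 mm above it. The four plates differ only in the kerb.
- plot_cottage: fixed plot for the cottage: plywood plate 124 x 80 x 6 mm (x, y, z) on the table, with a rectangular dark wood kerb 5 mm wide, its top 5 mm above the plate; inside the kerb 64 (x) by 54 mm (y): the house's plan plus 8 mm each side. Origin: centre of underside; the house stands 6 mm above it. The four plates differ only in the kerb.
- plot_shed: fixed plot for the small shed: plywood plate 124 x 80 x 6 mm (x, y, z) on the table, with a rectangular dark wood kerb 5 mm wide, its top 5 mm above the plate; inside the kerb 48 (x) by 40 mm (y): the house's plan plus 8 mm each side. Origin: centre of underside; the house stands 6 mm above it. The four plates differ only in the kerb.
- flat_block: loose pale wood model block with a flat roof, 60 x 42 x 40 mm (x, y, z), standing among the houses; stays where it is. Origin: centre of its underside.
- silo: loose pale wood round silo with a rounded top, 38 mm across, 54 mm high, standing among the houses; stays where it is. Origin: centre of its underside.
Mind the look-alikes: they are no part of the job. What is shaped like the house_shed but red is not meant.

How it is judged:
At the end, for the whole second after the job is handed in: Each house on its own plot: centre within 12 mm of the plot's, underside on the plate (3 to 9 mm above the plot's origin), upright within 0.1 rad, ridge within 0.25 rad of the plate's long side, released, at rest. Flat block and silo upright, within 20 mm of their start (horizontal distance between house_long and plot_long below 0.012 m and z of house_long in the frame of plot_long between 0.003 and 0.009 m and angle between each of house_long, house_broad, house_cottage, house_shed, flat_block, silo's own z axis and vertical below 0.1 rad and angle between the x axis of house_long and the x axis of plot_long, either way round below 0.25 rad and linear speed of each of house_long, house_broad, house_cottage, house_shed below 0.02 m/s and contact force between each of house_long, house_broad, house_cottage, house_shed and the fingers below 0.1 N and horizontal distance between house_broad and plot_broad below 0.012 m and z of house_broad in the frame of plot_broad between 0.003 and 0.009 m and angle between the x axis of house_broad and the x axis of plot_broad, either way round below 0.25 rad and horizontal distance between house_cottage and plot_cottage below 0.012 m and z of house_cottage in the frame of plot_cottage between 0.003 and 0.009 m and angle between the x axis of house_cottage and the x axis of plot_cottage, either way round below 0.25 rad and horizontal distance between house_shed and plot_shed below 0.012 m and z of house_shed in the frame of plot_shed between 0.003 and 0.009 m and angle between the x axis of house_shed and the x axis of plot_shed, either way round below 0.25 rad and distance of each of flat_block, silo from where it was at the start of the episode below 0.02 m); the robot touches nothing.
It fails at once if a house is dropped or thrown (faster than 0.8 m/s with no finger on it, a fall of about 3 cm) ((linear speed of house_long above 0.8 m/s and contact force between house_long and the fingers below 0.05 N) or (linear speed of house_broad above 0.8 m/s and contact force between house_broad and the fingers below 0.05 N) or (linear speed of house_cottage above 0.8 m/s and contact force between house_cottage and the fingers below 0.05 N) or (linear speed of house_shed above 0.8 m/s and contact force between house_shed and the fingers below 0.05 N)).
It fails at once if the flat-roofed block is moved more than 20 mm or knocked over (distance of flat_block from where it was at the start of the episode above 0.02 m or angle between flat_block's own z axis and vertical above 0.3 rad).
It fails at once if the round silo is moved more than 20 mm or knocked over (distance of silo from where it was at the start of the episode above 0.02 m or angle between silo's own z axis and vertical above 0.3 rad).
It also fails if it takes over 102 s, if anything falls off the work surface, if the arm or the gripper's body presses on something with over 40 N, if the wrist force passes 120 N, or if a joint passes its speed limit or range.

## Working session

There is one attempt and no reset: what is moved stays moved. The work goes in short steps, Python scripts to look and compute and a tool call to move; the robot and the scene stay as the last step left them, time stands still between calls to the robot, and variables do not carry over. Pictures are saved under pics/ and viewed, at most 14 in all, crops included, and the job is handed in when it is done.

Besides the shell and the picture viewer there is one more tool, called after ">>>" as name(argument=value, ...), one argument or row to a line, values as JSON. drive_tool: Moves the arm, as the interface text tells. Its arguments: {"type":"object","properties":{"increments":{"type":"array"},"force":{"type":"number"}},"required":["increments"]}

```bash
mkdir -p pics; cat > h.py <<'E'
import cv2,numpy as np
from plant import telemetry,cams,workorder,bot
def cap(n,f=None):
    c=cams.capture(n)
    if f: cv2.imwrite('pics/'+f,c['image'])
    return c
def ray(c,uv,z):
    K=np.array(c['K']);R=np.array(c['rotation']);o=np.array(c['origin'])
    uv=np.atleast_2d(np.array(uv,float))
    d=np.c_[uv,np.ones(len(uv))]@np.linalg.inv(K).T@R.T
    return (o+d*((z-o[2])/d[:,2:]))[:,:2]
def proj(c,P):
    K=np.array(c['K']);R=np.array(c['rotation']);o=np.array(c['origin'])
    p=(np.atleast_2d(P)-o)@R@K.T
    return p[:,:2]/p[:,2:]
E
python3 - <<'E'
from h import *
for n in ['scene','side','wrist']:
    c=cap(n,n+'0.png'); print(n,np.round(c['origin'],3),np.round(c['rotation'],2).tolist(),np.round(c['K'],0).tolist())
s=telemetry.read_state(); print(s['time'],s['ee_pos'],s['eef_rot'])
E
```

```text
scene [1.04  0.432 0.529] [0.41, 0.79, -0.41, -0.21] [[384.0, 0.0, 256.0], [0.0, 384.0, 191.0], [0.0, 0.0, 1.0]]
side [0.256 0.752 0.936] [-0.15, 0.93, -0.34, 0.05] [[491.0, 0.0, 257.0], [0.0, 491.0, 193.0], [0.0, 0.0, 1.0]]
wrist [0.524 0.072 0.373] [0.99, 0.0, -0.0, 0.14] [[318.0, 0.0, 257.0], [0.0, 318.0, 189.0], [0.0, 0.0, 1.0]]
0.15 [5.24473424e-01 7.33458994e-06 2.30659575e-01] [ 7.07105660e-01  7.07107497e-01 -5.37914687e-04 -5.33040947e-04]
```

View pics/scene0.png

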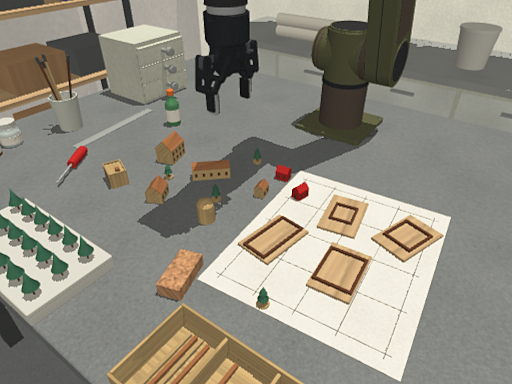

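View pics/side0.png

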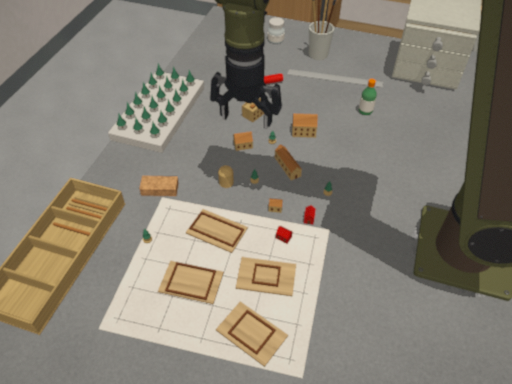

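View pics/wrist0.png

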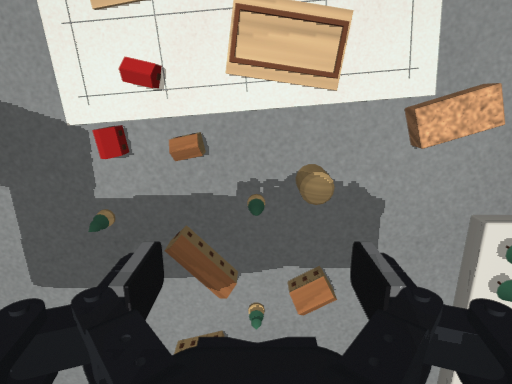

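The scene view shows, left to right, the broad house (171,148), cottage (157,190), long house (211,170) and brown shed (261,188). The look-alikes are the red ones at (284,173) and (300,190). The flat block is at (116,174) and the silo at (206,211). In the side view the plots are long (216,229), the broad candidate (191,281), shed (267,276) and the cottage candidate (252,331). The wrist view shows the long house (203,262), cottage (312,291), brown shed (186,147) and silo (315,184). I'll move back and up for a better overhead view.

>>> drive_tool(
  increments=[-30, 0, -20, 0, 1, -60, 0, -40, 0, 1, -90, 0, -60, 0, 1, -110, 0, -80, 0, 1, -110, 0, -80, 0, 1, -110, 0, -80, 0, 1, -110, 0, -80, 0, 1, -110, 0, -80, 0, 1],
)

```text
time: 0.95
ee_pos: [0.5244, -0.109, 0.3101]
eef_rot: [0.707, 0.708, -0.001, -0.001]
wrist_force: [0.1, 0.3, -0.7]
gripper_width: 0.0856
gripper_force: 0.0
```

```bash
python3 - <<'E'
from h import *
import pickle
c=cap('wrist','w1.png'); pickle.dump(c,open('w1.pkl','wb')); print(c['origin'])
E
```

```text
[ 0.52443909 -0.03656827  0.45281941]
```

>>> drive_tool(
  increments=[50, 0, 0, 0, 1, 100, 0, 0, 0, 1, 150, 0, 0, 0, 1, 200, 0, 0, 0, 1, 250, 0, 0, 0, 1, 270, 0, 0, 0, 1, 270, 0, 0, 0, 1, 270, 0, 0, 0, 1],
)

```text
time: 1.8
ee_pos: [0.5244, 0.1605, 0.3107]
eef_rot: [0.706, 0.708, -0.001, -0.0]
wrist_force: [-0.2, -0.3, 0.1]
gripper_width: 0.0853
gripper_force: 0.0
```

```bash
python3 - <<'E'
from h import *
import pickle
c=cap('wrist','w2.png'); pickle.dump(c,open('w2.pkl','wb')); print(c['origin'])
E
```

```text
[0.52428458 0.23311103 0.45332657]
```

View pics/w1.png

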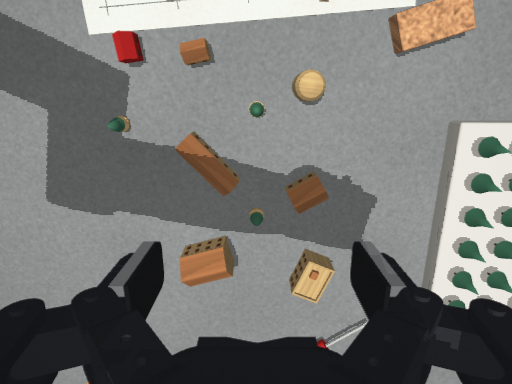

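View pics/w2.png

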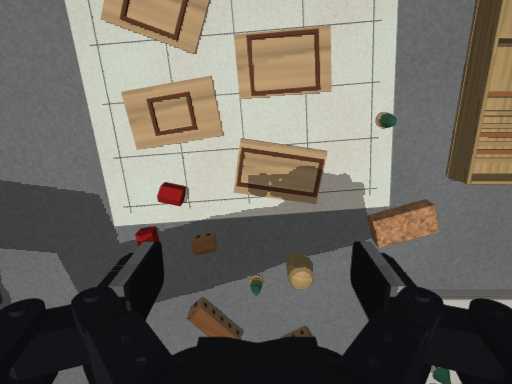

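w1 shows the broad house (206,262), long house (207,163), cottage (307,193), brown shed (195,51), red shed (127,46), block (312,276) and silo (310,85). w2 shows the long plot (280,171), broad plot (283,62), shed plot (172,113), and the cottage plot cut off at (155,10). Next I'll segment by colour.

```bash
cat >> h.py <<'E'
def blobs(c,lo,hi,amin=150,k=3):
    hsv=cv2.cvtColor(c['image'],cv2.COLOR_BGR2HSV)
    m=cv2.morphologyEx(cv2.inRange(hsv,lo,hi),cv2.MORPH_CLOSE,np.ones((k,k)))
    return [x for x in cv2.findContours(m,cv2.RETR_EXTERNAL,cv2.CHAIN_APPROX_NONE)[0] if cv2.contourArea(x)>amin],m
def rect(c,cnt,z):
    p=ray(c,cnt[:,0],z).astype(np.float32)*1000
    (x,y),(w,h),a=cv2.minAreaRect(p)
    if w<h: w,h,a=h,w,a+90
    return np.round([x,y,w,h,(a+90)%180-90],1)   # mm, long side angle deg
E
python3 - <<'E'
from h import *
import pickle
c=pickle.load(open('w1.pkl','rb')); hs=cv2.cvtColor(c['image'],cv2.COLOR_BGR2HSV)
for u,v in [(200,268),(220,245),(210,165),(196,158),(307,197),(197,54),(310,270),(310,85),(430,25),(127,45)]: print('w1',u,v,hs[v,u])
d=pickle.load(open('w2.pkl','rb')); h2=cv2.cvtColor(d['image'],cv2.COLOR_BGR2HSV)
for u,v in [(250,60),(251,60),(285,91),(172,115),(150,115),(153,115),(280,170),(240,165),(323,190),(300,60)]: print('w2',u,v,h2[v,u])
E
```

```text
w1 200 268 [ 12 148 167]
w1 220 245 [ 15 117  89]
w1 210 165 [ 13 148 107]
w1 196 158 [ 12 144 108]
w1 307 197 [ 13 145 118]
w1 197 54 [ 13 150 134]
w1 310 270 [ 19 110 215]
w1 310 85 [ 19 107 222]
w1 430 25 [ 13 123 199]
w1 127 45 [  0 204 171]
w2 250 60 [ 10 151  93]
w2 251 60 [ 10 151  93]
w2 285 91 [ 10 150  90]
w2 172 115 [ 17  99 175]
w2 150 115 [ 15 115 140]
w2 153 115 [ 10 154  88]
w2 280 170 [ 16 101 185]
w2 240 165 [ 11 154  88]
w2 323 190 [ 21  25 130]
w2 300 60 [ 17 101 182]
```

```bash
python3 - <<'E'
from h import *
import pickle
c=pickle.load(open('w1.pkl','rb'))
bs,m=blobs(c,(8,132,50),(16,200,255))
for b in bs:
    mu=b[:,0].mean(0)
    if mu[1]<300: print('roof',mu.round(),cv2.contourArea(b),[(z,rect(c,b,z/1000).tolist()) for z in (22,28,40)])
d=pickle.load(open('w2.pkl','rb'))
bs,m=blobs(d,(7,130,40),(13,200,125),200)
for b in bs:
    mu=b[:,0].mean(0)
    if mu[1]<215: print('kerb',mu.round(),rect(d,b,.011))
s=cams.capture('side'); bs,m=blobs(s,(5,110,30),(13,220,125),100)
for b in bs:
    mu=b[:,0].mean(0)
    if mu[1]>205 and mu[0]<350 and mu[0]>140: print('side kerb',mu.round(),rect(s,b,.011))
E
```

```text
Traceback (most recent call last):
  File "h.py", line 21, in rect
    p=ray(c,cnt[:,0],z).astype(np.float32)*1000
      ~~~^^^^^^^^^^^^^^
  File "h.py", line 10, in ray
    d=np.c_[uv,np.ones(len(uv))]@np.linalg.inv(K).T@R.T
      ~~~~~~~~~~~~~~~~~~~~~~~~~~~~~~~~~~~~~~~~~~~~~^~~~
ValueError: matmul: Input operand 1 has a mismatch in its core dimension 0, with gufunc signature (n?,k),(k,m?)->(n?,m?) (size 4 is different from 3)
```

```bash
sed -i "s/R=np.array(c\['rotation'\])/R=Rotation.from_quat(c['rotation']).as_matrix()/; 1a from scipy.spatial.transform import Rotation" h.py
cat > m.py <<'E'
from h import *
import pickle
c=pickle.load(open('w1.pkl','rb'))
bs,m=blobs(c,(8,132,50),(16,200,255))
for b in bs:
    mu=b[:,0].mean(0)
    if mu[1]<300: print('roof',mu.round(),cv2.contourArea(b),[(z,rect(c,b,z/1000).tolist()) for z in (22,28,40)])
d=pickle.load(open('w2.pkl','rb'))
bs,m=blobs(d,(7,130,40),(13,200,125),200)
for b in bs:
    mu=b[:,0].mean(0)
    if mu[1]<215: print('kerb',mu.round(),rect(d,b,.011))
s=cams.capture('side'); bs,m=blobs(s,(5,110,30),(13,220,125),100)
for b in bs:
    mu=b[:,0].mean(0)
    if mu[1]>205 and mu[0]<350 and mu[0]>140: print('side kerb',mu.round(),rect(s,b,.011))
E
python3 m.py
```

```text
roof [204. 263.] 1332.5 [(22, [440.3, -280.6, 77.1, 64.0, 14.2]), (28, [441.5, -277.2, 76.0, 63.2, 14.2]), (40, [443.8, -270.4, 73.8, 61.4, 14.2])]
roof [306. 192.] 852.0 [(22, [594.0, -168.4, 48.6, 42.7, 28.7]), (28, [593.1, -166.5, 47.9, 42.1, 28.7]), (40, [591.1, -162.9, 46.5, 40.9, 28.7])]
roof [208. 164.] 1403.5 [(22, [456.4, -128.4, 94.8, 33.7, -46.3]), (28, [457.4, -127.1, 93.5, 33.2, -46.3]), (40, [459.3, -124.5, 90.9, 32.3, -46.3])]
roof [194.  51.] 496.0 [(22, [444.4, 16.6, 32.4, 25.5, 11.5]), (28, [445.5, 15.9, 32.0, 25.1, 11.5]), (40, [447.7, 14.4, 31.1, 24.4, 11.5])]
kerb [279. 172.] [556.4 127.2 117.   55.9  -8.3]
kerb [172. 113.] [408.6 208.9  57.8  49.4   9.4]
kerb [284.  61.] [558.7 273.9  91.   73.7   5. ]
kerb [156.  21.] [394.4 335.4  74.6  47.5 -18.8]
side kerb [252. 332.] [394.8 343.9  71.3  61.8 -18.9]
side kerb [191. 281.] [555.8 275.1  88.8  72.2   5.1]
```

Kerb sizes confirm which plot is which. The shed to take is the brown one at w1 (195,51). The red ones at w1 (127,46) and w2 (172,193) are look-alikes. I'll check this in a close crop once the tool is near.

>>> drive_tool(
  increments=[-20, -10, 20, -0.15, 0.6, -45, -25, 50, -0.3, 0.6, -70, -40, 80, -0.45, 0.6, -95, -55, 110, -0.6, 0.6, -120, -70, 140, -0.75, 0.6, -144, -80, 160, -0.9, 0.6, -144, -80, 160, -1.05, 0.6, -144, -80, 160, -1.2, 0.6],
)

```text
time: 2.7
ee_pos: [0.4434, 0.0139, 0.1506]
eef_rot: [0.183, 0.983, -0.0, -0.001]
wrist_force: [0.2, -0.1, 0.8]
gripper_width: 0.0512
gripper_force: 0.0
```

```bash
cat >> h.py <<'E'
def go(x,y,z,ridge=None):  # targets mm, ridge deg (world); prints deltas in tool axes
    s=telemetry.read_state(); R=Rotation.from_quat(s['eef_rot']).as_matrix(); p=np.array(s['ee_pos'])*1000
    d=R.T@(np.array([x,y,z])-p); yaw=np.degrees(np.arctan2(R[1,0],R[0,0]))
    t=0 if ridge is None else (yaw-ridge+90)%180-90
    print('d',d.round(1),'spin',round(np.radians(t),3),'or',round(np.radians(t-np.sign(t)*180),3),'| p',p.round(1),'xaxis deg',yaw.round(1),'tilt',R[:2,2].round(4),'q6',round(s['q'][5],2),'q1',round(s['q'][0],2),'w',s['gripper_width'],'t',s['time'])
E
python3 -c "
from h import *
go(444.6,16.5,130,11.5)
c=cap('wrist','w3.png');cv2.imwrite('pics/w3.png',c['image'])
bs,m=blobs(c,(8,132,50),(16,200,255))
for b in bs:
    mu=b[:,0].mean(0)
    if mu[1]<330: print(mu.round(),rect(c,b,.022))
"
```

```text
d [-0.2  2.9 20.6] spin -0.57 or 2.572 | p [443.4  13.9 150.6] xaxis deg 158.9 tilt [-0.0019 -0.0003] q6 0.4 q1 0.03 w 0.05118680080005927 t 2.7
[120. 245.] [ 458.6 -130.2   93.1   33.7  -45.9]
[406. 228.] [548.3 123.3 113.7  53.9  -8.3]
[259. 179.] [445.   18.2  38.2  25.3  11.3]
[461.  55.] [406.8 201.3  55.4  49.5   9.6]
```

View pics/w3.png

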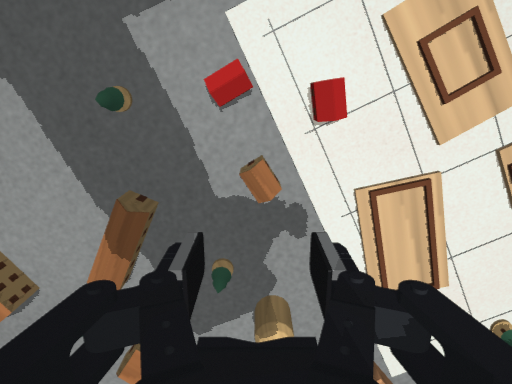

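The crop view confirms it: the brown shed at (259,179) is the target, and the shed shapes at (228,82) and (329,100) are red, so not meant. I'll align and descend.

>>> drive_tool(
  increments=[0, 4, 20, -0.15, 0.6, 0, 4, 40, -0.3, 0.6, 0, 4, 60, -0.45, 0.6, 0, 4, 75, -0.57, 0.6, 0, 4, 100, -0.57, 0.6, 0, 4, 125, -0.57, 0.6, 0, 4, 142, -0.57, 0.6, 0, 4, 142, -0.57, 0.6],
)

```text
time: 3.55
ee_pos: [0.4444, 0.0188, 0.0077]
eef_rot: [-0.098, 0.995, 0.0, -0.002]
wrist_force: [-0.8, 0.3, 0.5]
gripper_width: 0.051
gripper_force: 0.0
```

>>> drive_tool(
  increments=[0, 0, 0, 0, 0.2, 0, 0, 0, 0, 0.2, 0, 0, 0, 0, 0.2, 0, 0, 0, 0, 0.2, 0, 0, 0, 0, 0.2, 0, 0, 0, 0, 0.2, 0, 0, 0, 0, 0.2, 0, 0, 0, 0, 0.2],
  force=25,
)

```text
time: 4.35
ee_pos: [0.4477, 0.0196, 0.0105]
eef_rot: [-0.099, 0.995, -0.0, 0.001]
wrist_force: [0.2, -0.1, 6.1]
gripper_width: 0.0233
gripper_force: 26.4
```

```bash
python3 -c "
from h import *
go(408.6,208.9,80,9.5)
"
```

```text
d [  0.7 193.2 -69.7] spin 0.033 or -3.108 | p [447.7  19.6  10.5] xaxis deg -168.6 tilt [ 0.0027 -0.0005] q6 -0.15 q1 0.04 w 0.02332579952455062 t 4.35
```

>>> drive_tool(
  increments=[0, 0, -5, 0, 0.2, 0, 0, -15, 0, 0.2, 0, 0, -35, 0, 0.2, 0, 0, -60, 0, 0.2, 0, 0, -80, 0, 0.2, 0, 0, -80, 0, 0.2, 0, 0, -80, 0, 0.2, 0, 0, -80, 0, 0.2],
)

```text
time: 5.15
ee_pos: [0.4456, 0.0197, 0.0887]
eef_rot: [-0.099, 0.995, 0.0, -0.001]
wrist_force: [-0.5, 0.3, 0.2]
gripper_width: 0.0231
gripper_force: 25.6
```

```bash
python3 -c "
from h import *
go(408.6,208.9,80,9.5)
c=cap('side'); s=cap('scene'); w=cap('wrist')
p=np.array(telemetry.read_state()['ee_pos'])
def crop(c,r):
    u,v=proj(c,p)[0].astype(int); print(u,v); x,y=max(u-r,0),max(v-r,0); return cv2.resize(c['image'][y:y+2*r,x:x+2*r],(390,390),interpolation=cv2.INTER_CUBIC)
cv2.imwrite('pics/c4.png',np.hstack([crop(s,45),crop(c,45)]))
"
```

```text
d [ -1.1 192.8   8.8] spin 0.033 or -3.108 | p [445.6  19.7  88.7] xaxis deg -168.6 tilt [-0.0014  0.    ] q6 -0.15 q1 0.04 w 0.023077973782188402 t 5.15
261 161
275 184
```

View pics/c4.png

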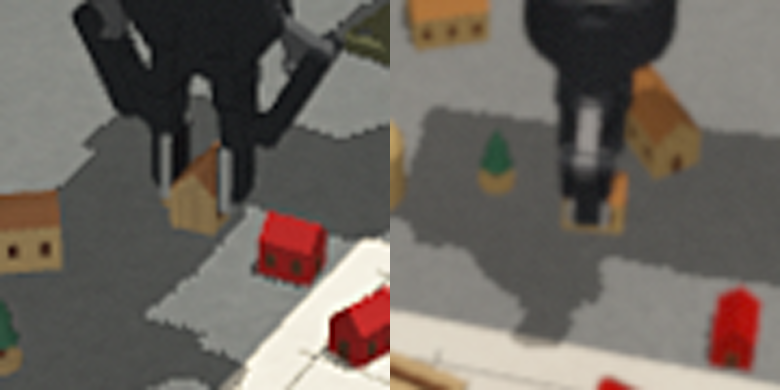

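The shed is held upright, with the tips above its base. I'll carry it to the shed plot.

>>> drive_tool(
  increments=[0, 20, 0, 0.03, 0.2, -1, 55, 0, 0.03, 0.2, -2, 95, 0, 0.03, 0.2, -4, 135, 0, 0.03, 0.2, -4, 170, 0, 0.03, 0.2, -4, 193, 0, 0.03, 0.2, -4, 193, 10, 0.03, 0.2, -4, 193, 20, 0.03, 0.2],
)

```text
time: 6.1
ee_pos: [0.4118, 0.2096, 0.0683]
eef_rot: [-0.085, 0.996, -0.0, -0.0]
wrist_force: [-0.2, -0.2, 0.3]
gripper_width: 0.0234
gripper_force: 25.6
```

```bash
python3 -c "
from h import *
go(411.6,209.4,17.5,9.5)
"
```

```text
d [ 0.2 -0.1 50.8] spin 0.005 or -3.137 | p [411.8 209.6  68.3] xaxis deg -170.2 tilt [-0.0005 -0.0009] q6 0.3 q1 0.47 w 0.023416909973614765 t 6.1
```

>>> drive_tool(
  increments=[0, 0, 20, 0, 0.2, 0, 0, 35, 0, 0.2, 0, 0, 43, 0, 0.2, 0, 0, 47, 0, 0.2, 0, 0, 50, 0, 0.2, 0, 0, 52, 0, 0.2, 0, 0, 52, 0, 0.2, 0, 0, 52, 0, 0.2],
)

```text
time: 6.9
ee_pos: [0.4125, 0.2099, 0.0177]
eef_rot: [-0.085, 0.996, 0.0, 0.0]
wrist_force: [-0.3, -0.2, 0.6]
gripper_width: 0.0238
gripper_force: 25.6
```

```bash
python3 -c "
from h import *
go(411.6,209.4,17.5,9.5)
c=cap('side'); s=cap('scene')
p=np.array(telemetry.read_state()['ee_pos'])
def crop(c,r):
    u,v=proj(c,p)[0].astype(int); x,y=max(u-r,0),max(v-r,0); return cv2.resize(c['image'][y:y+2*r,x:x+2*r],(390,390),interpolation=cv2.INTER_CUBIC)
cv2.imwrite('pics/c5.png',np.hstack([crop(s,45),crop(c,45)]))
"
```

```text
d [ 1.  -0.3  0.2] spin 0.003 or -3.138 | p [412.5 209.9  17.7] xaxis deg -170.3 tilt [0.0008 0.0004] q6 0.3 q1 0.47 w 0.02375169713208578 t 6.9
```

View pics/c5.png

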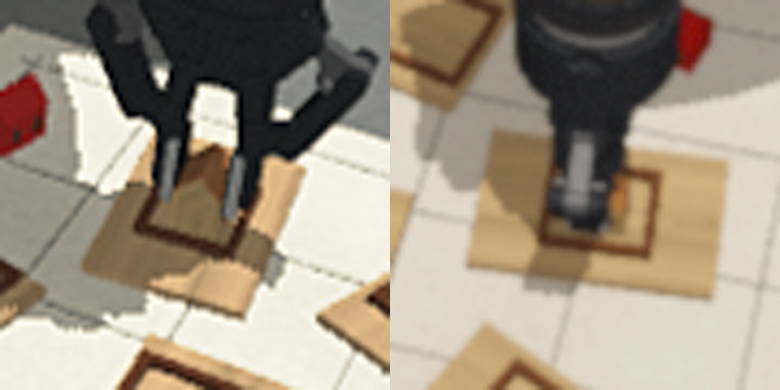

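The shed sits inside the kerb, with the fingers over it, about 2 mm too far toward +x. I'll nudge it, lower to contact and release.

>>> drive_tool(
  increments=[1, 0, 0, 0, 0.2, 2, 0, 0.5, 0, 0.2, 2, 0, 1, 0, 0.2, 2, 0, 1.5, 0, 0.2, 2, 0, 2, 0, 0.2, 2, 0, 2, 0, 0.2, 2, 0, 2, 0, 0.2, 2, 0, 2, 0, 0.2],
)

```text
time: 7.8
ee_pos: [0.4099, 0.2094, 0.0164]
eef_rot: [-0.085, 0.996, 0.0, 0.0]
wrist_force: [-3.3, -1.4, 13.0]
gripper_width: 0.0233
gripper_force: 27.1
```

>>> drive_tool(
  increments=[0, 0, -1, 0, 0.3, 0, 0, -1, 0, 0.35, 0, 0, -1, 0, 0.45, 0, 0, -1, 0, 0.5, 0, 0, -10, 0, 0.5, 0, 0, -35, 0, 0.5, 0, 0, -75, 0, 0.5, 0, 0, -105, 0, 0.6],
)

```text
time: 8.6
ee_pos: [0.4104, 0.2095, 0.1225]
eef_rot: [-0.084, 0.996, 0.0, 0.0]
wrist_force: [0.8, -0.8, -0.6]
gripper_width: 0.0514
gripper_force: 0.0
```

```bash
python3 -c "
from h import *
go(457.5,-127,130,-46.2)
c=cap('wrist')
bs,m=blobs(c,(8,132,50),(16,200,255))
for b in bs:
    mu=b[:,0].mean(0)
    if mu[1]<330: print(mu.round(),rect(c,b,.028))
cv2.imwrite('pics/w6.png',c['image'])
"
```

```text
d [  10.2 -339.6   -7.6] spin 0.976 or -2.166 | p [410.4 209.5 122.5] xaxis deg -170.3 tilt [0.0007 0.0003] q6 0.3 q1 0.47 w 0.05140598583191659 t 8.6
[280. 310.] [514.5 246.7  67.2  35.7 -43.5]
[255. 180.] [402.9 208.1  53.5  46.2   9.7]
[415. 193.] [392.8 333.5  68.7  59.7 -19.1]
```

>>> drive_tool(
  increments=[0, -20, -10, 0.1, 0.7, 0, -65, -20, 0.25, 0.7, 0, -110, -20, 0.4, 0.7, 5, -160, -20, 0.55, 0.7, 10, -210, -20, 0.7, 0.7, 10, -260, -20, 0.83, 0.7, 10, -305, -20, 0.93, 0.7, 10, -340, -20, 0.98, 0.7],
)

```text
time: 9.45
ee_pos: [0.4578, -0.1302, 0.1408]
eef_rot: [0.397, 0.918, -0.0, 0.001]
wrist_force: [0.4, -0.6, 0.4]
gripper_width: 0.0596
gripper_force: 0.0
```

```bash
python3 -c "
from h import *
go(457.5,-127,10,-46.2)
c=cap('wrist','w7.png')
bs,m=blobs(c,(8,132,50),(16,200,255))
for b in bs:
    mu=b[:,0].mean(0)
    if mu[1]<330: print(mu.round(),rect(c,b,.028))
"
```

```text
d [  2.7   1.9 130.8] spin -0.009 or 3.132 | p [ 457.8 -130.2  140.8] xaxis deg 133.3 tilt [ 0.0011 -0.0006] q6 0.54 q1 -0.28 w 0.05958259603387776 t 9.45
[320. 309.] [ 584.7 -173.5   38.4   26.4  -58.7]
[116. 278.] [ 427.1 -283.5   36.8   24.9  -80.9]
[256. 179.] [ 458.2 -130.2   98.5   29.8  -45.8]
```

View pics/w7.png

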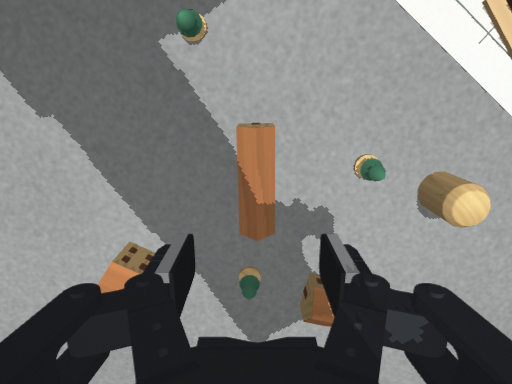

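The long house (256,179) lies centred under the tool, aligned with tool x, and the trees are clear of the fingers.

>>> drive_tool(
  increments=[0, 0.5, 30, 0, 0.7, 0, 0.5, 65, 0, 0.7, 0, 0.5, 100, 0, 0.7, 0, 0.5, 125, 0, 0.7, 0, 0.5, 131, 0, 0.7, 0, 0.5, 131, 0, 0.5, 0, 0.5, 131, 0, 0.25, 0, 0.5, 131, 0, 0.25],
)

```text
time: 10.3
ee_pos: [0.4595, -0.1275, 0.0108]
eef_rot: [0.394, 0.919, 0.0, 0.002]
wrist_force: [-0.1, -0.2, 0.4]
gripper_width: 0.0293
gripper_force: 24.8
```

>>> drive_tool(
  increments=[0, 0, 0, 0, 0.25, 0, 0, 0, 0, 0.25, 0, 0, 0, 0, 0.25, 0, 0, -10, 0, 0.25, 0, 0, -25, 0, 0.25, 0, 0, -50, 0, 0.25, 0, 0, -80, 0, 0.25, 0, 0, -80, 0, 0.25],
  force=30,
)

```text
time: 11.1
ee_pos: [0.4609, -0.128, 0.0934]
eef_rot: [0.394, 0.919, 0.0, 0.004]
wrist_force: [0.2, 0.8, -0.2]
gripper_width: 0.029
gripper_force: 32.4
```

```bash
python3 -c "
from h import *
go(556.4,127.2,90,-8.3)
c=cap('wrist','w8.png')
bs,m=blobs(c,(8,132,50),(16,200,255))
for b in bs:
    mu=b[:,0].mean(0)
    if mu[1]<330: print(mu.round(),rect(c,b,.103))
"
```

```text
d [119.2 245.    3.5] spin -0.666 or 2.476 | p [ 460.9 -128.    93.4] xaxis deg 133.5 tilt [ 0.0072 -0.002 ] q6 0.54 q1 -0.27 w 0.02899827168864247 t 11.1
[ 74. 305.] [ 413.3 -208.2   18.9    5.9   78.3]
[257. 247.] [ 462.  -127.9   93.    32.9  -46.5]
```

>>> drive_tool(
  increments=[10, 20, -5, -0.08, 0.25, 25, 55, -5, -0.18, 0.25, 45, 95, -5, -0.3, 0.25, 65, 135, -5, -0.42, 0.25, 85, 175, -5, -0.53, 0.25, 103, 210, -5, -0.6, 0.25, 115, 237, 0, -0.66, 0.25, 119, 245, 5, -0.67, 0.25],
)

```text
time: 11.95
ee_pos: [0.5543, 0.1307, 0.0833]
eef_rot: [0.068, 0.998, 0.0, 0.0]
wrist_force: [0.0, -0.8, -0.5]
gripper_width: 0.0293
gripper_force: 32.4
```

```bash
python3 -c "
from h import *
go(556.4,127.2,18,-8.3)
c=cap('wrist','w9.png')
bs,m=blobs(c,(7,130,40),(13,200,125),100)
for b in bs:
    mu=b[:,0].mean(0)
    if mu[1]<330: print(mu.round(),cv2.contourArea(b),rect(c,b,.011))
"
```

```text
d [-2.6 -3.3 65.3] spin 0.008 or -3.133 | p [554.3 130.7  83.3] xaxis deg 172.2 tilt [0.0001 0.0007] q6 0.37 q1 0.23 w 0.029259613481168456 t 11.95
[250. 209.] 10728.5 [585.8 125.1 178.6  58.9  -5.5]
[457. 175.] 13372.5 [558.4 272.4  92.2  74.3   4.9]
[339.   3.] 253.5 [439.  199.2  24.6   6.5  82.2]
```

View pics/w9.png

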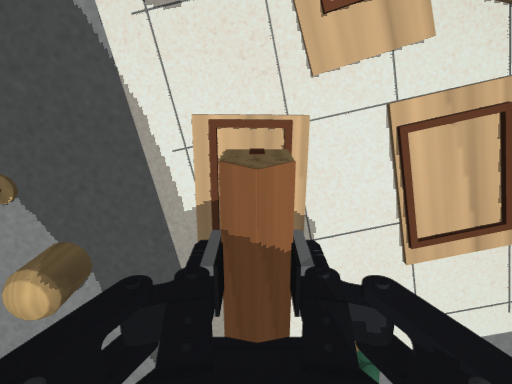

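The long house hangs over the long plot, in line with the kerb. The kerb end runs from (209,121) to (292,120).

>>> drive_tool(
  increments=[-1, -1, 10, 0.01, 0.25, -2, -2, 25, 0.01, 0.25, -3, -3, 42, 0.01, 0.25, -3, -3, 54, 0.01, 0.25, -3, -3, 61, 0.01, 0.25, -3, -3, 64, 0.01, 0.25, -3, -3, 65, 0.01, 0.25, -3, -3, 65, 0.01, 0.25],
)

```text
time: 12.8
ee_pos: [0.5565, 0.1245, 0.0197]
eef_rot: [0.075, 0.997, 0.0, 0.0]
wrist_force: [-0.6, 0.8, -0.1]
gripper_width: 0.0294
gripper_force: 32.4
```

```bash
python3 -c "
from h import *
go(556.4,127.2,18,-8.3)
c=cap('side'); w=cap('wrist')
p=np.array(telemetry.read_state()['ee_pos'])
def crop(c,u,v,r):
    x,y=max(u-r,0),max(v-r,0); return cv2.resize(c['image'][y:y+2*r,x:x+2*r],(390,390),interpolation=cv2.INTER_CUBIC)
u,v=proj(c,p)[0].astype(int)
cv2.imwrite('pics/c10.png',np.hstack([crop(c,u,v,50),crop(w,256,230,130)]))
"
```

```text
d [0.5 2.6 1.7] spin -0.006 or 3.135 | p [556.5 124.5  19.7] xaxis deg 171.3 tilt [0.0008 0.0001] q6 0.37 q1 0.22 w 0.029433216016800056 t 12.8
```

View pics/c10.png

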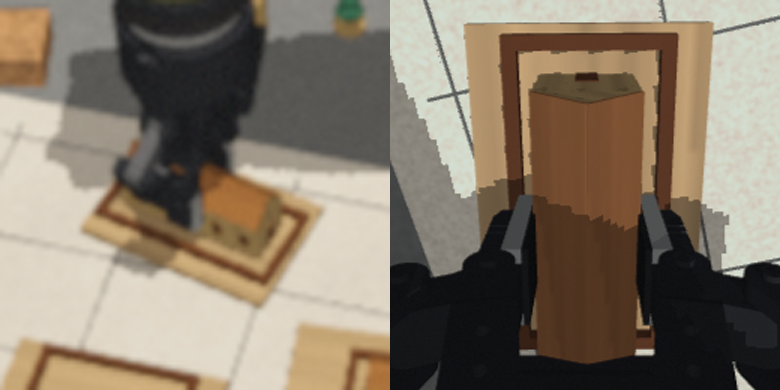

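>>> drive_tool(
  increments=[0, 1, 0, 0, 0.25, 0, 2, 1, 0, 0.25, 0, 2, 2, 0, 0.25, 0, 2, 3, 0, 0.25, 0, 2, 3.5, 0, 0.25, 0, 2, 3.5, 0, 0.25, 0, 2, 3.5, 0, 0.25, 0, 2, 3.5, 0, 0.25],
)

```text
time: 13.7
ee_pos: [0.5565, 0.1267, 0.0167]
eef_rot: [0.075, 0.997, 0.0, 0.0]
wrist_force: [-1.8, 0.8, 5.9]
gripper_width: 0.0294
gripper_force: 33.2
```

>>> drive_tool(
  increments=[0, 0, -1, 0, 0.35, 0, 0, -1, 0, 0.45, 0, 0, -1, 0, 0.55, 0, 0, -1, 0, 0.6, 0, 0, -10, 0, 0.6, 0, 0, -35, 0, 0.6, 0, 0, -75, 0, 0.6, 0, 0, -105, 0, 0.7],
)

```text
time: 14.5
ee_pos: [0.5568, 0.1266, 0.1231]
eef_rot: [0.075, 0.997, 0.0, 0.001]
wrist_force: [0.5, -0.4, -0.1]
gripper_width: 0.0594
gripper_force: 0.0
```

```bash
python3 -c "
from h import *
go(592.8,-166,140,28.7)
c=cap('wrist','w11.png')
"
```

```text
d [ -79.6 -283.9  -16.9] spin -0.652 or 2.49 | p [556.8 126.6 123.1] xaxis deg 171.4 tilt [0.0012 0.0003] q6 0.37 q1 0.22 w 0.059425471468723144 t 14.5
```

View pics/w11.png

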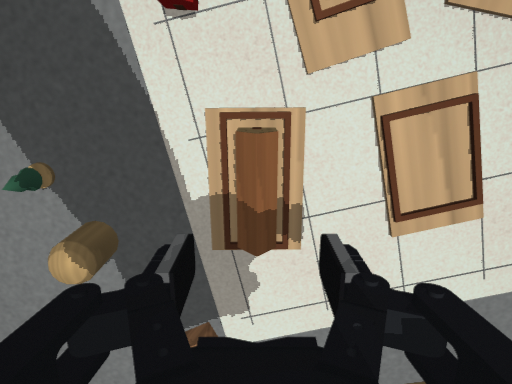

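The long house stands centred inside its kerb (house (257,190), kerb (257,180)). Next is the cottage.

>>> drive_tool(
  increments=[-5, -20, -10, -0.08, 0.7, -15, -60, -15, -0.18, 0.7, -27, -100, -15, -0.3, 0.7, -40, -145, -15, -0.4, 0.7, -52, -190, -15, -0.5, 0.7, -65, -230, -15, -0.58, 0.7, -75, -265, -15, -0.64, 0.7, -80, -284, -15, -0.65, 0.7],
)

```text
time: 15.35
ee_pos: [0.5932, -0.1695, 0.1362]
eef_rot: [-0.246, 0.969, -0.001, 0.0]
wrist_force: [0.3, 0.2, 0.5]
gripper_width: 0.0596
gripper_force: 0.0
```

```bash
python3 -c "
from h import *
c=cap('wrist','w12.png')
go(592.8,-166,10,28.7)
bs,m=blobs(c,(8,132,50),(16,200,255))
for b in bs:
    mu=b[:,0].mean(0)
    if mu[1]<330: print(mu.round(),cv2.boundingRect(b),rect(c,b,.026),rect(c,b,.045))
"
```

```text
d [ -2.1   5.8 126.1] spin -0.006 or 3.136 | p [ 593.5 -171.7  136.2] xaxis deg -151.6 tilt [ 0.0015 -0.0031] q6 -0.78 q1 -0.28 w 0.059836299399405386 t 15.4
[497. 311.] (478, 282, 34, 58) [596.7  86.9  64.   30.   41.2] [591.7  65.2  59.1  27.7  41.2]
[255. 187.] (231, 158, 47, 64) [ 597.8 -167.8   54.2   37.4   29.9] [ 592.7 -170.4   50.1   34.6   29.9]
[106. 132.] (95, 123, 23, 21) [ 611.6 -293.6   13.5   12.5   69.5] [ 605.5 -286.8   12.5   11.5   69.5]
```

>>> drive_tool(
  increments=[0, -2.5, 30, 0, 0.7, 0, -2.5, 65, 0, 0.7, 0, -2.5, 100, 0, 0.7, 0, -2.5, 123, 0, 0.7, 0, -2.5, 129, 0, 0.7, 0, -2.5, 129, 0, 0.7, 0, -2.5, 129, 0, 0.5, 0, -2.5, 129, 0, 0.35],
)

```text
time: 16.2
ee_pos: [0.5958, -0.1689, 0.009]
eef_rot: [-0.247, 0.969, -0.001, 0.002]
wrist_force: [0.4, 0.3, 0.8]
gripper_width: 0.0374
gripper_force: 30.4
```

>>> drive_tool(
  increments=[0, 0, 0, 0, 0.35, 0, 0, 0, 0, 0.35, 0, 0, 0, 0, 0.35, 0, 0, -10, 0, 0.35, 0, 0, -25, 0, 0.35, 0, 0, -50, 0, 0.35, 0, 0, -80, 0, 0.35, 0, 0, -80, 0, 0.35],
)

```text
time: 17.0
ee_pos: [0.5971, -0.1694, 0.0918]
eef_rot: [-0.247, 0.969, -0.002, 0.004]
wrist_force: [1.1, -0.4, 0.3]
gripper_width: 0.0374
gripper_force: 30.4
```

```bash
python3 -c "
from h import *
c=cap('wrist','w13.png')
go(394.8,342,90,-18.9)
bs,m=blobs(c,(8,132,50),(16,200,255))
for b in bs:
    mu=b[:,0].mean(0)
    if mu[1]<330: print(mu.round(),cv2.boundingRect(b),rect(c,b,.104))
s=cams.capture('side'); bs,m=blobs(s,(5,110,30),(13,220,125),60)
for b in bs:
    mu=b[:,0].mean(0)
    if mu[1]>205 and mu[0]<350 and mu[0]>140: print('side kerb',mu.round(),rect(s,b,.011))
"
```

```text
d [-68. 545.  -2.] spin 0.829 or -2.313 | p [ 596.  -169.1   89.8] xaxis deg -151.4 tilt [ 0.0052 -0.0015] q6 -0.78 q1 -0.28 w 0.03720228867934167 t 17.05
[257. 264.] (211, 211, 92, 127) [ 605.8 -163.2   66.7   40.    29. ]
[ 75. 134.] (61, 122, 30, 26) [ 582.8 -259.9    8.7    8.4   68.5]
side kerb [251. 331.] [395.2 343.9  72.1  62.4 -18.9]
side kerb [191. 281.] [556.2 275.   89.7  72.4   5. ]
```

>>> drive_tool(
  increments=[-3, 20, -5, 0.05, 0.35, -8, 60, -10, 0.1, 0.35, -14, 105, -10, 0.18, 0.35, -20, 150, -10, 0.26, 0.35, -26, 195, -10, 0.34, 0.35, -32, 240, -10, 0.42, 0.35, -37, 285, -10, 0.5, 0.35, -42, 330, -10, 0.56, 0.35],
)

```text
time: 17.9
ee_pos: [0.4708, 0.1425, 0.0957]
eef_rot: [0.032, 0.999, -0.0, -0.001]
wrist_force: [0.8, -0.4, -0.2]
gripper_width: 0.0371
gripper_force: 30.5
```

```bash
python3 -c "
from h import *
go(397,342,85,-18.9)
"
```

```text
d [ 86.4 194.4  10.8] spin 0.266 or -2.876 | p [470.8 142.5  95.7] xaxis deg 176.3 tilt [-0.0024 -0.0007] q6 0.36 q1 0.29 w 0.037071336831101975 t 17.9
```

>>> drive_tool(
  increments=[17, 38, 0, 0.05, 0.35, 35, 78, 0, 0.1, 0.35, 53, 118, 0, 0.16, 0.35, 68, 152, 0, 0.21, 0.35, 79, 178, 0, 0.25, 0.35, 86, 193, 0, 0.27, 0.35, 86, 193, 5, 0.27, 0.35, 86, 193, 5, 0.27, 0.35],
)

```text
time: 18.7
ee_pos: [0.3975, 0.3381, 0.0902]
eef_rot: [0.164, 0.986, -0.002, -0.001]
wrist_force: [-0.0, -0.6, -0.2]
gripper_width: 0.0374
gripper_force: 30.5
```

```bash
python3 -c "
from h import *
c=cap('wrist','w14.png')
go(397,342,17,-18.9)
bs,m=blobs(c,(7,130,40),(13,200,125),100)
for b in bs:
    mu=b[:,0].mean(0)
    if mu[1]<330: print(mu.round(),cv2.boundingRect(b),rect(c,b,.011))
"
```

```text
d [ 2.1  3.9 73.5] spin -0.001 or 3.141 | p [397.9 337.8  90.5] xaxis deg 161.1 tilt [-0.0022 -0.0025] q6 1.03 q1 0.7 w 0.037430570474758736 t 18.75
[101. 252.] (56, 216, 96, 77) [407.6 209.8  57.4  53.3   9.6]
[256. 196.] (249, 192, 16, 9) [396.3 339.2  11.    6.1  71.2]
[266. 221.] (211, 144, 98, 198) [439.2 325.5 166.5  69.7 -19.1]
```

View pics/w14.png

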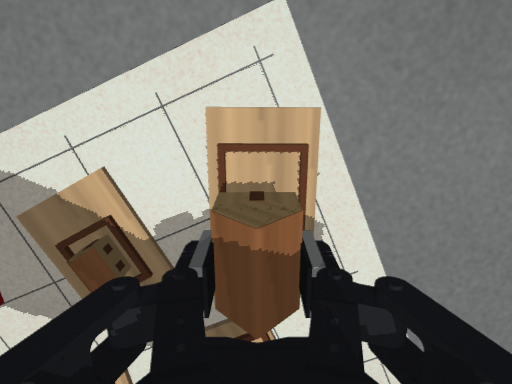

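The cottage hangs over the cottage plot. Kerb corners are (218,144) and (308,144), and the plate end runs (207,107) to (320,107). The shed stands inside its kerb at (103,250). I'll work out the plot centre from those corners.

```bash
python3 -c "
from h import *
c=cams.capture('wrist')
k=ray(c,[(217.5,143.5),(308.5,143.5)],.011)*1000; e=ray(c,[(206.5,106.5),(320.5,106.5)],.006)*1000
print(k.round(1),e.round(1),np.linalg.norm(k[1]-k[0]),np.linalg.norm(e[1]-e[0]))
u=np.array([np.cos(np.radians(-18.9)),np.sin(np.radians(-18.9))])
print(k.mean(0)+37*u,e.mean(0)+62*u); print(telemetry.read_state()['ee_pos'])
"
```

```text
[[351.6 325.6]
 [372.2 385.7]] [[325.6 326.7]
 [351.2 401.3]] 63.586968216962525 78.88719396850341
[396.86503579 343.67535822] [397.05880094 343.91530545]
[0.39828141 0.33774589 0.09091894]
```

>>> drive_tool(
  increments=[2, 2, 10, 0, 0.35, 4, 5, 27, 0, 0.35, 4, 5, 45, 0, 0.35, 4, 5, 60, 0, 0.35, 4, 5, 68, 0, 0.35, 4, 5, 72, 0, 0.35, 4, 5, 73, 0, 0.35, 4, 5, 73, 0, 0.35],
)

```text
time: 19.6
ee_pos: [0.3971, 0.3454, 0.0191]
eef_rot: [0.165, 0.986, 0.0, 0.0]
wrist_force: [-0.6, 1.2, -0.5]
gripper_width: 0.0374
gripper_force: 30.5
```

```bash
python3 -c "
from h import *
go(395.5,344.3,16,-18.9)
c=cap('wrist','w15.png')
hs=cv2.cvtColor(c['image'],cv2.COLOR_BGR2HSV)
bs,m=blobs(c,(7,130,40),(13,200,125),100,1)
print('row profile kerb/roof at rows'); 
for v in (200,210,220): print(v,''.join('#' if x else '.' for x in m[v,180:340]))
"
```

```text
d [ 1.1 -1.5  3.1] spin -0.001 or 3.14 | p [397.1 345.4  19.1] xaxis deg 161.0 tilt [0.0006 0.0005] q6 1.05 q1 0.72 w 0.03742096718593161 t 19.6
row profile kerb/roof at rows
200 .......###########...................................................###############........................................###########.........................
210 ........###########........................................................................................................###########..........................
220 .........##########.............##########################........................................######################..############..........................
```

>>> drive_tool(
  increments=[1, -1, 0, 0, 0.35, 1, -2, 1, 0, 0.35, 1, -2, 2, 0, 0.35, 1, -2, 3, 0, 0.35, 1, -2, 4, 0, 0.35, 1, -2, 4.5, 0, 0.35, 1, -2, 4.5, 0, 0.35, 1, -2, 4.5, 0, 0.35],
)

```text
time: 20.45
ee_pos: [0.3951, 0.3437, 0.0148]
eef_rot: [0.165, 0.986, 0.0, 0.0]
wrist_force: [-1.7, -0.3, 5.1]
gripper_width: 0.0372
gripper_force: 31.0
```

Contact made, so I'll release.

>>> drive_tool(
  increments=[0, 0, -0.5, 0, 0.45, 0, 0, -1, 0, 0.55, 0, 0, -1, 0, 0.62, 0, 0, -1, 0, 0.65, 0, 0, -10, 0, 0.65, 0, 0, -40, 0, 0.65, 0, 0, -80, 0, 0.8, 0, 0, -125, 0, 1],
)

```text
time: 21.25
ee_pos: [0.3942, 0.3429, 0.1403]
eef_rot: [0.165, 0.986, -0.001, -0.001]
wrist_force: [0.9, 0.3, -1.0]
gripper_width: 0.0806
gripper_force: 0.0
```

```bash
python3 -c "
from h import *
c=cap('wrist','w16.png')
bs,m=blobs(c,(7,130,40),(16,200,255),100)
for b in bs:
    mu=b[:,0].mean(0)
    if mu[1]<330: print(mu.round(),cv2.boundingRect(b),rect(c,b,.032),rect(c,b,.011))
go(443.5,-270.5,160,14.2)
"
```

```text
[238. 317.] (194, 297, 86, 42) [520.3 280.2  68.3  49.4 -85.4] [536.5 272.9  74.   53.6 -85.4]
[119. 229.] (86, 201, 69, 68) [398.2 221.8  47.7  47.1 -80.3] [404.2 209.6  51.7  51.  -80.3]
[257. 180.] (221, 141, 74, 81) [391.  345.5  67.6  58.6 -18.9] [396.3 343.7  73.3  63.5 -18.9]
d [-243.4 -568.5  -15.7] spin -0.579 or 2.563 | p [398.  346.3 148.4] xaxis deg 161.0 tilt [0.0082 0.0072] q6 1.05 q1 0.72 w 0.0855230851740732 t 21.3
```

>>> drive_tool(
  increments=[-15, -35, -15, -0.05, 1, -34, -80, -20, -0.1, 1, -53, -125, -20, -0.15, 1, -72, -170, -20, -0.2, 1, -91, -215, -20, -0.25, 1, -110, -260, -20, -0.3, 1, -129, -305, -20, -0.35, 1, -148, -350, -20, -0.4, 1],
)

```text
time: 22.1
ee_pos: [0.4213, -0.0373, 0.16]
eef_rot: [-0.036, 0.999, -0.0, 0.001]
wrist_force: [0.5, -0.4, -0.4]
gripper_width: 0.0854
gripper_force: 0.0
```

```bash
python3 -c "
from h import *
go(443.5,-270.5,160,14.2)
"
```

```text
d [-5.400e+00 -2.342e+02  1.000e-01] spin -0.176 or 2.965 | p [421.3 -37.3 160. ] xaxis deg -175.9 tilt [ 0.0016 -0.0001] q6 -0.16 q1 -0.09 w 0.08543436530110461 t 22.1
```

>>> drive_tool(
  increments=[0, -40, 0, -0.04, 1, -1, -80, 0, -0.08, 1, -3, -120, 0, -0.12, 1, -5, -160, 0, -0.15, 1, -5, -195, 0, -0.18, 1, -5, -222, 0, -0.18, 1, -5, -234, 0, -0.18, 1, -5, -234, 0, -0.18, 1],
)

```text
time: 22.9
ee_pos: [0.4427, -0.2696, 0.1595]
eef_rot: [-0.123, 0.992, -0.0, 0.0]
wrist_force: [-0.5, 0.3, -0.1]
gripper_width: 0.0854
gripper_force: 0.0
```

```bash
python3 -c "
from h import *
c=cap('wrist','w17.png')
go(443.5,-270.5,12,14.2)
bs,m=blobs(c,(8,132,50),(16,200,255))
for b in bs:
    mu=b[:,0].mean(0)
    if mu[1]<330: print(mu.round(),cv2.boundingRect(b),rect(c,b,.040),rect(c,b,.064))
"
```

```text
d [ -0.6  -2.6 147.3] spin 0.0 or -3.141 | p [ 442.3 -268.3  159.3] xaxis deg -165.8 tilt [-0.0002  0.0009] q6 -0.79 q1 -0.55 w 0.08549679744879242 t 22.95
[247. 188.] (217, 150, 58, 86) [ 454.9 -274.1   76.1   47.8   15.7] [ 447.5 -275.1   69.1   43.4   15.7]
```

>>> drive_tool(
  increments=[-3, -4, 10, -0.02, 1, -4, -7, 25, -0.02, 1, -4, -7, 55, -0.02, 1, -4, -7, 95, -0.02, 1, -4, -7, 130, -0.02, 1, -4, -7, 145, -0.02, 1, -4, -7, 147, -0.02, 1, -4, -7, 147, -0.02, 1],
)

```text
time: 23.75
ee_pos: [0.448, -0.2732, 0.012]
eef_rot: [-0.135, 0.991, 0.0, -0.0]
wrist_force: [-0.9, 0.1, -0.1]
gripper_width: 0.0853
gripper_force: 0.0
```

>>> drive_tool(
  increments=[0, 0, 0, 0, 0.8, 0, 0, 0, 0, 0.6, 0, 0, 0, 0, 0.47, 0, 0, 0, 0, 0.47, 0, 0, 0, 0, 0.47, 0, 0, 0, 0, 0.47, 0, 0, 0, 0, 0.47, 0, 0, 0, 0, 0.47],
  force=35,
)

```text
time: 24.55
ee_pos: [0.4493, -0.2749, 0.0136]
eef_rot: [-0.134, 0.991, -0.001, 0.001]
wrist_force: [-0.9, -0.0, 5.7]
gripper_width: 0.0473
gripper_force: 36.9
```

>>> drive_tool(
  increments=[0, 0, -3, 0, 0.47, 0, 0, -10, 0, 0.47, 0, 0, -25, 0, 0.47, 0, 0, -45, 0, 0.47, 0, 0, -70, 0, 0.47, 0, 0, -90, 0, 0.47, 0, 0, -90, 0, 0.47, 0, 0, -90, 0, 0.47],
)

```text
time: 25.35
ee_pos: [0.4481, -0.2744, 0.1024]
eef_rot: [-0.134, 0.991, -0.0, 0.0]
wrist_force: [0.1, -0.1, -2.1]
gripper_width: 0.0477
gripper_force: 36.2
```

```bash
python3 -c "
from h import *
c=cap('wrist','w18.png')
go(558.5,273.3,100,5)
bs,m=blobs(c,(8,132,50),(16,200,255))
for b in bs:
    mu=b[:,0].mean(0)
    if mu[1]<330: print(mu.round(),cv2.boundingRect(b),rect(c,b,.130),rect(c,b,.154))
"
```

```text
d [-252.5  498.1    1.9] spin 0.182 or -2.96 | p [ 447.5 -274.   101.6] xaxis deg -164.6 tilt [-0.001   0.0006] q6 -0.82 q1 -0.55 w 0.047498468517111585 t 25.4
[256. 270.] (194, 201, 126, 141) [ 447.7 -273.7   64.7   49.3   15.5] [ 433.4 -277.6   51.2   39.    15.5]
```

>>> drive_tool(
  increments=[-9, 18, -3, 0.02, 0.47, -27, 53, -5, 0.04, 0.47, -47, 93, -5, 0.06, 0.47, -67, 133, -5, 0.08, 0.47, -87, 173, -5, 0.1, 0.47, -107, 213, -5, 0.12, 0.47, -127, 253, -5, 0.14, 0.47, -147, 290, -5, 0.16, 0.47],
)

```text
time: 26.2
ee_pos: [0.5114, 0.0462, 0.1058]
eef_rot: [-0.054, 0.999, -0.0, -0.002]
wrist_force: [0.3, -0.1, -0.8]
gripper_width: 0.0472
gripper_force: 36.3
```

```bash
python3 -c "
from h import *
go(558.5,273.3,100,5)
"
```

```text
d [-71.5 220.6   5.6] spin 0.022 or -3.12 | p [511.4  46.2 105.8] xaxis deg -173.8 tilt [-0.003  -0.0003] q6 -0.02 q1 0.09 w 0.04722399195378587 t 26.2
```

>>> drive_tool(
  increments=[-13, 40, 0, 0.02, 0.47, -26, 80, 0, 0.02, 0.47, -39, 120, 0, 0.02, 0.47, -52, 160, 0, 0.02, 0.47, -62, 190, 0, 0.02, 0.47, -69, 212, 0, 0.02, 0.47, -71, 220, 0, 0.02, 0.47, -71, 220, 0, 0.02, 0.47],
)

```text
time: 27.0
ee_pos: [0.5585, 0.2711, 0.1058]
eef_rot: [-0.045, 0.999, -0.001, -0.001]
wrist_force: [-1.0, 0.7, -0.4]
gripper_width: 0.0476
gripper_force: 36.3
```

>>> drive_tool(
  increments=[0, 0, 10, 0, 0.47, 0, 0, 25, 0, 0.47, 0, 0, 40, 0, 0.47, 0, 0, 50, 0, 0.47, 0, 0, 50, 0, 0.47, 0, 0, 50, 0, 0.47, 0, 0, 50, 0, 0.47, 0, 0, 50, 0, 0.47],
)

```text
time: 27.8
ee_pos: [0.56, 0.271, 0.0582]
eef_rot: [-0.045, 0.999, 0.0, 0.001]
wrist_force: [0.1, -0.9, -1.3]
gripper_width: 0.0477
gripper_force: 36.3
```

```bash
python3 -c "
from h import *
go(558.5,273.3,21,5)
c=cap('wrist','w19.png')
bs,m=blobs(c,(7,130,40),(13,200,125),100,1)
for v in range(80,180,10): print(v,''.join('#' if x else '.' for x in m[v,150:370]))
"
```

```text
d [ 1.3  2.4 37.2] spin 0.002 or -3.14 | p [560.  271.   58.2] xaxis deg -174.9 tilt [0.0015 0.0007] q6 0.36 q1 0.45 w 0.04768047995787371 t 27.8
80 ............................................................................................................................................................................................................................
90 ............................................................................................................................................................................................................................
100 ............................................................................................................................................................................................................................
110 ............................................................................................................................................................................................................................
120 ....................................................
[... 593 characters left out ...]
.........................
150 .................................................#########.........................................................................................................#########................................................
160 .................................................#########........................................................................................................#########.................................................
170 ..................................................#########.......................................................................................................########..................................................
```

```bash
python3 -c "
from h import *
c=cams.capture('wrist')
bs,m=blobs(c,(7,130,40),(13,200,125),100,1)
col=m[100:180,220:300]; rows=[100+np.argmax(m[100:180,u]>0) for u in (205,257,315)]; print(rows)
k=ray(c,[(198.7,rows[0]-.5),(321.5,rows[2]-.5)],.011)*1000; print(k.round(1),np.linalg.norm(k[1]-k[0]))
a=np.radians(5); print(k.mean(0)+46*np.array([np.cos(a),np.sin(a)]), telemetry.read_state()['ee_pos'])
"
```

```text
[np.int64(139), np.int64(139), np.int64(139)]
[[516.1 233.8]
 [509.6 306.4]] 72.9242910493895
[558.70383016 274.1005048 ] [0.55978593 0.271015   0.05798009]
```

>>> drive_tool(
  increments=[1, 2, 8, 0, 0.47, 1.5, 3, 18, 0, 0.47, 1.5, 3, 26, 0, 0.47, 1.5, 3, 32, 0, 0.47, 1.5, 3, 36, 0, 0.47, 1.5, 3, 38, 0, 0.47, 1.5, 3, 39, 0, 0.47, 1.5, 3, 39, 0, 0.47],
)

```text
time: 28.7
ee_pos: [0.5572, 0.2735, 0.0196]
eef_rot: [-0.045, 0.999, -0.0, -0.0]
wrist_force: [-3.3, -1.6, 8.4]
gripper_width: 0.047
gripper_force: 37.4
```

>>> drive_tool(
  increments=[0, 0, -0.5, 0, 0.55, 0, 0, -1, 0, 0.65, 0, 0, -1, 0, 0.75, 0, 0, -1, 0, 0.8, 0, 0, -10, 0, 0.8, 0, 0, -40, 0, 0.8, 0, 0, -85, 0, 0.8, 0, 0, -130, 0, 0.8],
)

```text
time: 29.5
ee_pos: [0.5569, 0.2733, 0.1495]
eef_rot: [-0.045, 0.999, -0.0, -0.001]
wrist_force: [1.1, -0.0, -0.7]
gripper_width: 0.0682
gripper_force: 0.0
```

>>> drive_tool(
  increments=[-10, -20, -20, 0, 0.8, -20, -40, -50, 0, 0.8, -40, -40, -90, 0, 0.8, -70, -40, -130, 0, 0.8, -100, -40, -160, 0, 0.8, -100, -40, -160, 0, 0.8, -100, -40, -160, 0, 0.8, -100, -40, -160, 0, 0.8],
)

```text
time: 30.3
ee_pos: [0.6591, 0.2424, 0.3067]
eef_rot: [-0.045, 0.999, -0.001, -0.002]
wrist_force: [-0.5, 0.7, -0.9]
gripper_width: 0.0684
gripper_force: 0.0
```

```bash
python3 -c "
from h import *
c=cap('wrist'); s=cap('side')
print(telemetry.read_state()['ee_pos'])
a=cv2.resize(s['image'][190:370,105:340],(470,360),interpolation=cv2.INTER_CUBIC)
b=cv2.resize(c['image'][:330],None,fx=.64,fy=.64)
b=cv2.resize(c['image'],(330,248),interpolation=cv2.INTER_AREA)
o=np.zeros((360,800,3),np.uint8); o[:,:470]=a; o[:248,470:]=b
cv2.imwrite('pics/fin.png',o); cv2.imwrite('pics/w20.png',c['image'])
# roof blobs (bright-ish roof vs dark kerb) and silo/block check
bs,m=blobs(c,(8,125,100),(16,200,255),150,1)
for b in bs: print(b[:,0].mean(0).round(),cv2.boundingRect(b),rect(c,b,.034))
"
```

```text
[0.65871143 0.24230061 0.30671868]
[240. 286.] (236, 257, 9, 58) [861.2 236.4  97.6   6.3   0. ]
[206. 282.] (203, 255, 7, 56) [8.603e+02 1.854e+02 9.360e+01 6.600e+00 1.000e-01]
[190. 281.] (187, 253, 7, 57) [860.1 162.5  95.4   7.2  -0. ]
[287.  75.] (259, 38, 59, 75) [560.5 272.2  86.2  69.4   5.2]
[176.  47.] (162, 17, 28, 68) [543.7 129.8  72.9  30.8  -8.7]
```

View pics/fin.png

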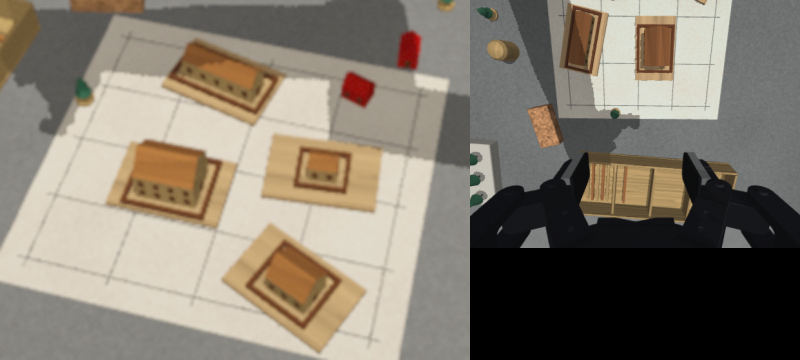

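All four houses stand upright and centred inside their kerbs: long (222,75), broad (172,175), shed (322,167) and cottage (293,277). I'm handing in.

```bash
python3 -c "
from h import *
print(workorder.hand_in())"
```

```text
the job is handed in; nothing more can be done
None
```

I handed the job in at about 30 s on the robot's clock. All four houses are on their matching plots, and in the last pictures they look upright and centred. I never moved the flat block or the silo, and I did not re-measure them at the end. The hand-in returned no verdict.

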